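# Press a hinged enclosure into line with its hinge leaf and hold it for the pin

### The job

Take the small open metal enclosure that has two hinge knuckles (not the one with a single middle knuckle), and press it flat down on the assembly jig's sprung pad until the pad is fully down, so that its two knuckles stand either side of the jamb block's fixed knuckle and all the holes line up for a hinge pin. Finish while still gripping it and holding it pressed down and aligned; do not let go. Leave the other loose things on the bench where they are.

Things in the scene. Friction and masses are not known exactly. Their poses are not given: they have to be found in the camera images.
- box_center (a point): Centre (20 mm above the underside) of the enclosure to use: open-topped aluminium box 50 (x) x 58 (y) x 40 mm high, walls 4 mm, 0.2 kg, standing on the bench, z up. Its +x side is the hinge side: a steel leaf on the rim with TWO knuckles standing out behind the wall. The end walls (58 mm apart, facing +-y) are free for gripping, in the jig too.
- box_bore (a point): Point on the bore axis of the box's two knuckles, midway between them: 33 mm in box +x from box_center and 14 mm above it. Axes as the box, y along the bore. Knuckles are tubes, 12 mm outside, 7 mm bore, 14 mm long, at y = -27..-13 and 13..27 mm (26 mm gap).
- jamb_bore (a point): Bore centre of the jig's one fixed knuckle (12 mm outside, 7 mm bore, 20 mm long along y), 68 mm above the bench. Jig: fixed plywood plate 135 x 120 x 16 mm; wooden jamb block 90 mm wide, 74 mm high, its front 8 mm in +x from here. x from pad to jamb, y along the bore, z up. When box_bore meets it, play is 2 mm in x and 3 mm each way in y; the box goes in straight from above.
- pad_top (a point): Centre of the top of the sprung pad, a black 40 x 40 mm square, 33 mm in -x from jamb_bore: 46 mm above the bench when up, 34 mm fully down. With the box flat and centred on the fully pressed pad, at the jig's yaw, the bores coincide. Axes as the jig.
- pad (a joint): Travel of the sprung pad in m: 0 when up, 0.012 when fully down against its stop. Spring pushes back with about 4 N at the top and 7.5 N fully down; it rises again when released.
- spare_center (a point): A second enclosure, same size and metal, NOT to be used: its hinge leaf has one single 20 mm knuckle in the middle. Centre of that box, 20 mm above its underside. Stands on the bench; leave it.
- meter: Grey hand-held multimeter lying on the bench, 145 x 74 x 40 mm, origin at the centre of its underside. Leave it.
- driver: Screwdriver with black handle, 170 mm long, lying on the bench. Leave it.
- eraser: Brick-coloured eraser 45 x 22 x 13 mm, origin at the centre of its underside. Leave it.
- pin: Loose steel hinge pin, 60 mm long and 4 mm thick with square ends, lying in the grey parts tray (100 x 150 x 22 mm). For someone else to fit later; leave it.
There are look-alikes about, which are no part of the job. What is shaped like the part that bears box_center but yellow is not meant. Of the things that look like the part that bears jamb_bore, take the one that is farthest to the robot's left at the start.

How it is judged:
On the way, in this order (a step that is already met when the one before it is completed fails the run):
1. the two-knuckle enclosure is gripped and lifted clear of the bench (height (world z) of box_center above 0.06 m and contact force between the fingers and box above 0.5 N), for 0.1 s.
2. the enclosure presses the pad fully down with the knuckle holes in line, held there (value of joint pad above 0.0105 m and x of box_bore in the frame of jamb_bore between -0.0025 and 0.0025 m and z of box_bore in the frame of jamb_bore between -0.0025 and 0.0025 m and y of box_bore in the frame of jamb_bore between -0.0045 and 0.0045 m and angle between the y axis of box_bore and the y axis of jamb_bore, either way round below 0.07 rad and angle between box_bore's own z axis and vertical below 0.07 rad and contact force between the fingers and box above 1 N and contact force between box and pad above 2 N), for 0.5 s.
At the end, for the whole second after the job is handed in: The two-knuckle enclosure is still held by the gripper and at rest, pressing the pad down by more than 10.5 of its 12 mm, level within 4 degrees, its bore in line with the fixed knuckle's bore: within 2.5 mm across (x) and in height, 4.5 mm along the axis, and 4 degrees (all of step 2 and linear speed of box below 0.01 m/s); the arm keeps its last pose, push and grip.
It fails at once if another loose thing on the bench is moved more than 30 mm (distance of any of spare_center, meter, driver, eraser, pin from where it was at the start of the episode above 0.03 m).
It also fails if it takes over 38 s, if anything falls off the work surface, if the arm or the gripper's body presses on something with over 40 N, if the wrist force passes 120 N, or if a joint passes its speed limit or range.

### The arm

A 6-joint arm with a two-finger parallel gripper is mounted at the origin on the work surface. World frame = base frame: x ahead of the robot, y to its left, z up, the work surface at z = 0. Lengths are in m, angles in rad, forces in N, time in s.
With the tool pointing down it reaches from about 0.2 to 0.875 m from the base axis. Payload 3.4 kg.
Tool frame: the origin (TCP) lies on the centre line of the jaws, within the pads' length; the fingertips stand 8 mm ahead of it and the grasp point (between the pads) lies 11 mm behind it (arm.finger_overhang is the distance from the TCP to the fingertips, in m); z points along the fingers, y is the direction in which the jaws open and shut (so a half turn about z gives the same grasp; the last joint's range is limited). The gripper opens to 94 mm and grips with 3 to 60 N. Pads are 16 mm wide; open, the fingers measure 119 mm over their backs; the gripper's body (75 mm by 177 mm) begins 78 mm behind the grasp point.
Start: joints at [1.049, 0.276, 1.505, -0, 1.361, -0.121], TCP at [0.224, 0.529, 0.213] pointing down, gripper open.
Joint ranges: [-2.89, 2.89], [-0.75, 2.08], [0.22, 2.7], [-1.18, 4.32], [0.11, 2.71], [-2.7, 2.7]. Speed limits (rad/s): [2.57, 2.57, 3.14, 3.14, 3.14, 3.14].

### API

Orientations are given as a 3x3 rotation matrix whose columns are the frame's x, y, z axes.
In Python, from plant import arm gives the robot as it stands.
- The arm moves only by the shell command python3 -m creep 'ROWS' [FORCE]. ROWS is JSON, a list of rows, each a list of 3 entries, a list of its own where there are three numbers: the turn, a rotation vector about the tool's x, y, z in rad, then the shift along the tool's x, y, z in cm, then the opening, from 0 (shut) to 1 (fully open). A call has 1 to 12 rows; each row shifts and turns the pose as measured when the row begins, along the tool's axes as they then stand; what a row does not reach is not made up. A row lasts 1/8 s, in which the tool goes at most 62.5 mm and 10.7 degrees, less where a joint would pass 70% of its speed; a pose out of reach is approached as far as the arm can. A call is refused whole if a number of a shift passes 6.25 or a number of a turn 0.188, either way. A call with a gripper value outside its range is refused whole. The fingers move at their own pace and stop on an object; FORCE is the grip in N (left out, the last holds). Time passes only in rows, so rows that do not move let the fingers close. It gives the time, the measured TCP pose, the force and the opening at its end, in the units of the state.
- arm.get_obs(): the state, without advancing time (a new reading comes with each control period).
- arm.snapshot(name): name is "side" or "top"; returns the picture (480x640x3 uint8, blue, green, red); there is no depth.
- arm.camera_params(name): a dict with "K" (3x3 intrinsics, pixels), "k1" (the pictures are not rectified: a ray, as slopes to the right and down, at radius r is drawn at 1 + k1 r^2 times it, then the intrinsics apply), "extrinsics" (4x4, takes a point from camera to world coordinates). Camera axes: x right, y up, looking along -z (the intrinsics and any distortion apply to the point x, -y, -z); pixel columns grow to the right and rows downward; lengths in m; the calibration is good to about 2 mm. A picture is of the moment at which its call begins. camera_params takes no time and is no camera call.
- arm.close_job(): hands the job in, once; it reports no verdict.
The state is a dict: "time": time; "qpos": joint angles; "qvel": joint speeds; "tau": joint torques, N m; "position": TCP position; "ee_rot": TCP orientation; "contact_force": force on the tool from outside, world axes, zero at the start; "wrist_torque": the same for the moment, N m; "opening": finger opening in m.
Only numpy, scipy, OpenCV 4.12 (cv2) and the standard library are available. Lean on these libraries where they do the work, as an engineer would, in place of code of your own. Each camera call takes 0.05 s, during which the arm holds its last target.

## Working session

There is one attempt and no reset: what is moved stays moved. The work goes in short steps, Python scripts to look and compute and a shell command to move; the robot and the scene stay as the last step left them, time stands still between calls to the robot, and variables do not carry over. Pictures are saved under pics/ and viewed, and the job is handed in when it is done.

```bash
ls; mkdir -p pics; python3 - <<'E'
from plant import arm
import cv2
o=arm.get_obs();print(o['time'],o['position'],o['ee_rot'],o['opening'],arm.finger_overhang)
for n in('top','side'):
    cv2.imwrite(f'pics/{n}0.png',arm.snapshot(n)); print(n,arm.camera_params(n))
E
```

```text
pics
0.0 [0.22406066 0.52895099 0.21263653] [[-9.20761905e-01  3.90124036e-01 -8.66725436e-04]
 [ 3.90124948e-01  9.20760648e-01 -1.53435139e-03]
 [ 1.99459317e-04 -1.75090353e-03 -9.99998447e-01]] 0.09400815529221311 0.008
top {'K': array([[623.5751769 ,   0.        , 321.97346084],
       [  0.        , 623.5751769 , 242.40183648],
       [  0.        ,   0.        ,   1.        ]]), 'k1': -0.07747475311823122, 'extrinsics': array([[ 1.25343098e-02,  9.92517916e-01, -1.21454012e-01,
         4.34687018e-01],
       [-9.99919385e-01,  1.26878635e-02,  4.90988684e-04,
        -8.13833000e-02],
       [ 2.02830699e-03,  1.21438067e-01,  9.92596938e-01,
         1.15704801e+00],
       [ 0.00000000e+00,  0.00000000e+00,  0.00000000e+00,
         1.00000000e+00]])}
side {'K': array([[526.87655763,   0.        , 313.11967943],
       [  0.        , 526.87655763, 232.4182093 ],
       [  0.        ,   0.        ,   1.        ]]), 'k1': -0.11965862366224807, 'extrinsics': array([[ 0.79855647,  0.4484198 , -0.40153112,  0.15342019],
       [-0.60191047,  0.59863464, -0.5285266 , -0.56689337],
       [ 0.00336865,  0.66374412,  0.74795214,  0.78814435],
       [ 0.        ,  0.        ,  0.        ,  1.        ]])}
```

View pics/top0.png

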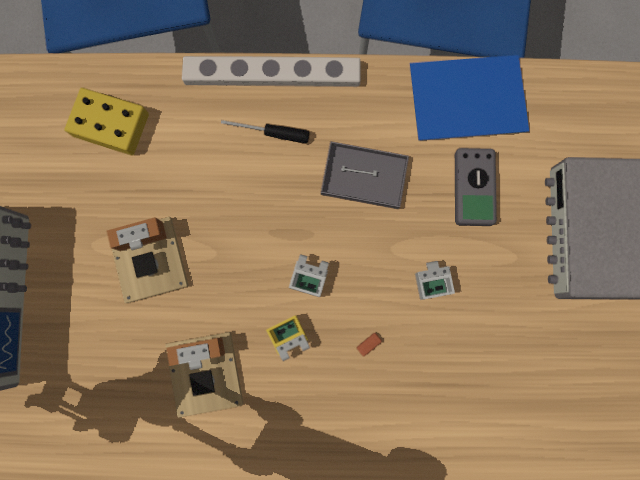

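View pics/side0.png

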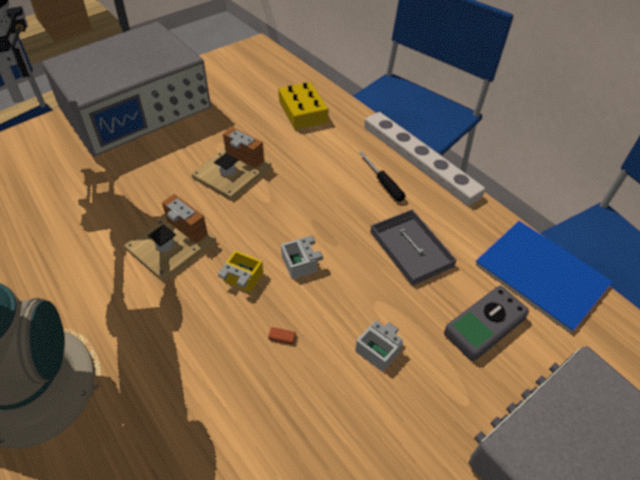

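```bash
python3 - <<'E'
import cv2,numpy as np
a=cv2.imread('pics/top0.png');b=cv2.imread('pics/side0.png')
def c(i,x,y,w,h,s): return cv2.resize(i[y:y+h,x:x+w],None,fx=s,fy=s,interpolation=cv2.INTER_CUBIC)
cv2.imwrite('pics/jigT.png',c(a,95,205,110,110,5))
cv2.imwrite('pics/boxT.png',np.hstack([c(a,280,240,65,65,6),c(a,405,250,65,65,6)]))
cv2.imwrite('pics/jigS.png',c(b,180,115,100,90,6))
cv2.imwrite('pics/boxS.png',np.hstack([c(b,270,225,65,65,6),c(b,345,310,65,65,6)]))
E
```

```text
(no output)
```

View pics/jigT.png

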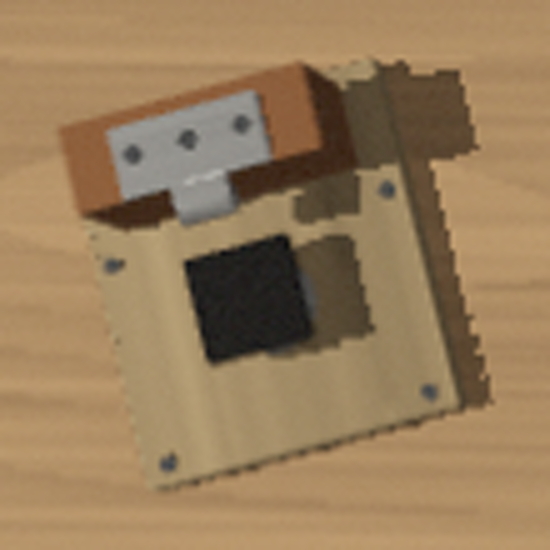

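View pics/boxT.png

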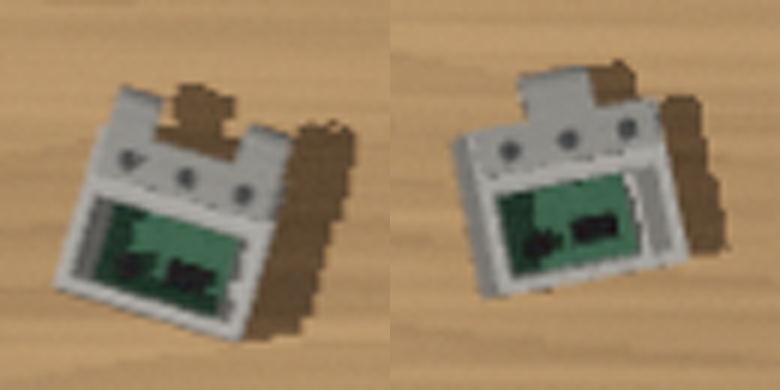

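View pics/jigS.png

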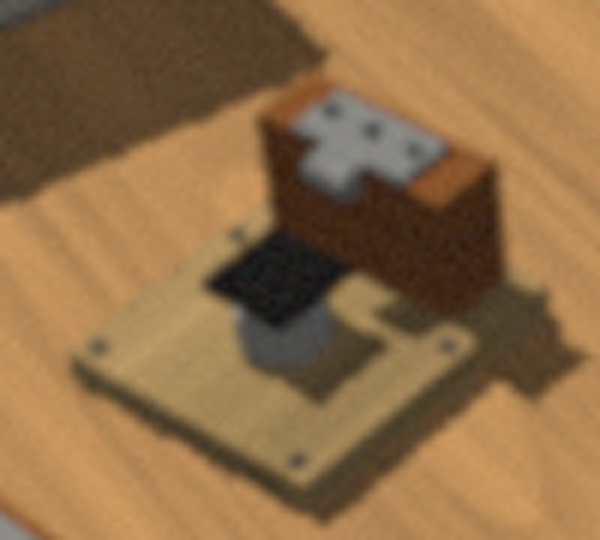

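View pics/boxS.png

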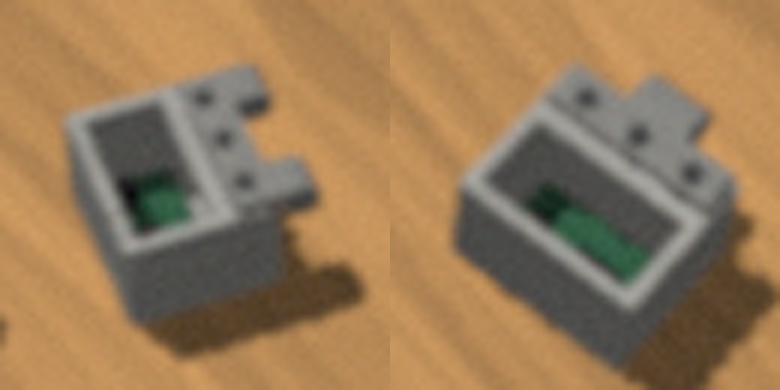

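```bash
cat > h.py <<'E'
import cv2,numpy as np
from plant import arm
def ray(n,uv):
    p=arm.camera_params(n);K=p['K'];uv=np.atleast_2d(np.float64(uv))
    q=cv2.undistortPoints(uv.reshape(-1,1,2),K,np.array([p['k1'],0,0,0.])).reshape(-1,2)
    d=np.c_[q[:,0],-q[:,1],-np.ones(len(q))]@p['extrinsics'][:3,:3].T
    return p['extrinsics'][:3,3],d
def plane(n,uv,z):
    o,d=ray(n,uv); return o+d*((z-o[2])/d[:,2])[:,None]
def proj(n,P):
    p=arm.camera_params(n);E=p['extrinsics'];P=np.atleast_2d(P)
    c=(P-E[:3,3])@E[:3,:3]; s=np.c_[c[:,0]/-c[:,2],-c[:,1]/-c[:,2]]
    r2=(s**2).sum(1,keepdims=True); s=s*(1+p['k1']*r2)
    return s@p['K'][:2,:2].T+p['K'][:2,2]
def big(mask):
    cs,_=cv2.findContours(mask.astype(np.uint8),cv2.RETR_EXTERNAL,cv2.CHAIN_APPROX_NONE)
    return max(cs,key=cv2.contourArea)
def edge(img,uv,s=1): pass
E
python3 - <<'E'
from h import *
im=cv2.imread('pics/top0.png');hsv=cv2.cvtColor(im,cv2.COLOR_BGR2HSV)
def roi(m,x,y,w,h):
    z=np.zeros_like(m);z[y:y+h,x:x+w]=m[y:y+h,x:x+w];return z
H,S,V=[hsv[...,i].astype(int) for i in range(3)]
grey=((S<45)&(V>85))
def rect(c,z):
    P=plane('top',c.reshape(-1,2),z)[:,:2]
    r=cv2.minAreaRect((P*1000).astype(np.float32)); return r
# box: fill
for nm,a in(('box',(280,240,65,65)),('spare',(405,250,65,65))):
    m=roi(grey,*a); c=big(m); r=rect(c,.04); print(nm,cv2.contourArea(c),r, (cv2.boxPoints(r)).tolist())
blk=roi(V<45,130,245,35,40);c=big(blk);r=rect(c,.046);print('pad',cv2.contourArea(c),r,cv2.boxPoints(r).tolist())
leaf=roi(grey,105,210,60,45);c=big(leaf);r=rect(c,.074);print('leaf',cv2.contourArea(c),r,cv2.boxPoints(r).tolist())
vis=im.copy()
vis[roi(grey,280,240,65,65)|roi(grey,105,210,60,45)]=(255,0,255);vis[blk]=(0,255,255)
cv2.imwrite('pics/m.png',cv2.resize(np.hstack([vis[205:315,95:205],vis[235:345,270:380]]),None,fx=3.5,fy=3.5,interpolation=0))
E
```

```text
box 956.0 ((512.0388793945312, -59.35491943359375), (58.45085525512695, 63.36943435668945), 74.40901184082031) [[473.6651611328125, -78.98915100097656], [534.702880859375, -96.02084350585938], [550.41259765625, -39.72068786621094], [489.3748779296875, -22.688995361328125]]
spare 975.5 ((507.7099304199219, -283.74810791015625), (62.6374397277832, 63.3908576965332), 11.606703758239746) [[470.65472412109375, -259.00189208984375], [483.4084777832031, -321.09649658203125], [544.76513671875, -308.49432373046875], [532.0113525390625, -246.39971923828125]]
pad 406.5 ((526.6892700195312, 236.79904174804688), (38.29328918457031, 38.51860809326172), 16.060848236083984) [[502.9617004394531, 250.00955200195312], [513.6182250976562, 212.994384765625], [550.4168701171875, 223.58853149414062], [539.7603149414062, 260.60369873046875]]
leaf 487.0 ((571.944580078125, 250.55340576171875), (39.7415885925293, 54.52761459350586), 16.66787338256836) [[545.0888061523438, 270.9722900390625], [560.7285766601562, 218.73573303222656], [598.8003540039062, 230.134521484375], [583.1605834960938, 282.37109375]]
```

View pics/m.png

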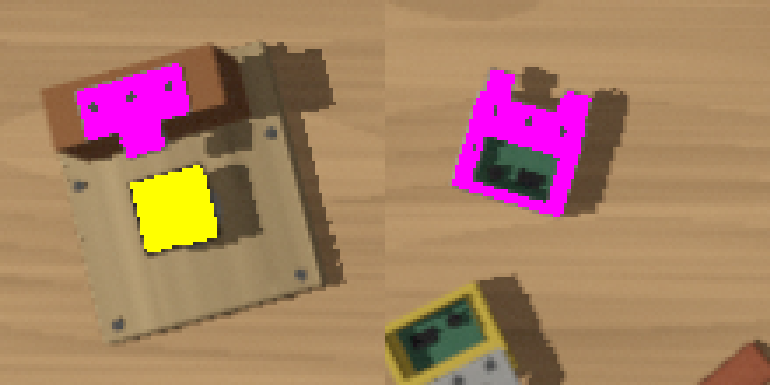

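```bash
cat >> h.py <<'E'
def go(p,yaw):
    """yaw deg of part; tool y = part y. prints shift (cm, tool axes now), turn about tool axes"""
    from scipy.spatial.transform import Rotation as R
    o=arm.get_obs();Rt=o['ee_rot'];y=np.radians(yaw)
    T=np.array([[-np.cos(y),-np.sin(y),0],[-np.sin(y),np.cos(y),0],[0,0,-1]]).T
    T=np.c_[[-np.cos(y),-np.sin(y),0],[-np.sin(y),np.cos(y),0],[0,0,-1.]]
    print('t',o['time'],'pos',o['position'].round(4),'F',np.round(o['contact_force'],2),'open',round(o['opening'],4))
    print('shift cm now',((Rt.T@(np.array(p)-o['position']))*100).round(2),'in target axes',((T.T@(np.array(p)-o['position']))*100).round(2),'turn',R.from_matrix(Rt.T@T).as_rotvec().round(4))
E
python3 - <<'E'
from h import *
go([.506,-.0577,.12],-15.6)
E
```

```text
t 0.1 pos [0.2241 0.529  0.2127] F [-0.13 -0.02  0.39] open 0.0937
shift cm now [-48.85 -43.01   9.33] in target axes [-42.93 -48.93   9.27] turn [-0.0015 -0.0003 -0.1285]
```

```bash
python3 -m creep '[[[0,0,-0.1285],[0,0,0],1],[[0,0,0],[-3.9,-4.45,0],1],[[0,0,0],[-3.9,-4.45,0],1],[[0,0,0],[-3.9,-4.45,0],1],[[0,0,0],[-3.9,-4.45,0],1],[[0,0,0],[-3.9,-4.45,0],1],[[0,0,0],[-3.9,-4.45,0],1],[[0,0,0],[-3.9,-4.45,0],1],[[0,0,0],[-3.9,-4.45,0],1],[[0,0,0],[-3.9,-4.45,0],1]]' 35; python3 - <<'E'
from h import *
go([.506,-.0577,.08],-15.6)
E
```

```text
time: 1.35
position: [0.462, 0.0394, 0.2102]
ee_rot: [[-0.967, 0.256, -0.002], [0.256, 0.967, -0.003], [0.001, -0.003, -1.0]]
contact_force: [1.8, 0.5, -0.3]
opening: 0.0939
t 1.35 pos [0.462  0.0394 0.2102] F [ 1.79  0.54 -0.26] open 0.0939
shift cm now [-6.74 -8.22 13.04] in target axes [-6.85 -8.17 13.02] turn [-0.0031 -0.0007  0.0137]
```

```bash
python3 -m creep '[[[0,0,0.0137],[-3,-3.5,3],1],[[0,0,0],[-2.6,-3.2,4],1],[[-0.003,0,0],[-0.8,-1,4],1],[[0,0,0],[0,0,1],1],[[0,0,0],[0,0,0],1]]'; python3 - <<'E'
from h import *
go([.506,-.0577,.08],-15.6)
for n in('top','side'): cv2.imwrite(f'pics/{n}1.png',arm.snapshot(n)[200:360,220:400] if n=='top' else arm.snapshot(n)[120:340,200:420])
E
```

```text
time: 1.98
position: [0.507, -0.0594, 0.0876]
ee_rot: [[-0.961, 0.277, 0.002], [0.277, 0.961, -0.0], [-0.002, 0.001, -1.0]]
contact_force: [-0.2, -0.0, -0.6]
opening: 0.094
t 1.975 pos [ 0.507  -0.0594  0.0876] F [-0.23 -0.   -0.58] open 0.094
shift cm now [0.14 0.14 0.76] in target axes [0.14 0.14 0.76] turn [ 0.0006  0.0022 -0.0079]
```

View pics/side1.png

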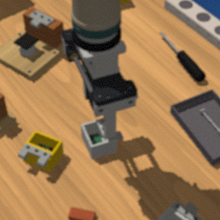

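View pics/top1.png

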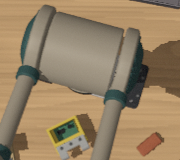

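```bash
python3 -m creep '[[[0,0,-0.008],[0.14,0.14,2.5],1],[[0,0,0],[0,0,2.5],1],[[0,0,0],[0,0,1.5],1],[[0,0,0],[0,0,0.6],1],[[0,0,0],[0,0,0],1]]'; python3 - <<'E'
from h import *
go([.506,-.0577,.014],-15.6)
E
```

```text
time: 2.7
position: [0.5136, -0.0549, 0.0248]
ee_rot: [[-0.965, 0.261, 0.022], [0.261, 0.965, -0.004], [-0.022, 0.001, -1.0]]
contact_force: [0.8, -0.6, 0.2]
opening: 0.0941
t 2.7 pos [ 0.5136 -0.0549  0.0248] F [ 0.79 -0.6   0.24] open 0.0941
shift cm now [ 0.68 -0.47  1.06] in target axes [ 0.65 -0.47  1.08] turn [0.0015 0.0224 0.0078]
```

```bash
python3 -m creep '[[[0,0.0224,0.008],[0.66,-0.47,0.3],1],[[0,0,0],[0,0,0.4],1],[[0,0,0],[0,0,0],1]]'; python3 - <<'E'
from h import *
go([.506,-.0577,.014],-15.6)
E
```

```text
time: 3.08
position: [0.5069, -0.0581, 0.0192]
ee_rot: [[-0.963, 0.269, 0.003], [0.269, 0.963, 0.001], [-0.002, 0.002, -1.0]]
contact_force: [0.3, -0.1, -0.6]
opening: 0.0941
t 3.075 pos [ 0.5069 -0.0581  0.0192] F [ 0.33 -0.1  -0.58] open 0.0941
shift cm now [0.1  0.01 0.52] in target axes [0.1  0.01 0.52] turn [ 0.0016  0.0024 -0.0004]
```

```bash
python3 -m creep '[[[0.0016,0.0024,0],[0.1,0,0.5],1],[[0,0,0],[0,0,0],1],[[0,0,0],[0,0,0],0.3],[[0,0,0],[0,0,0],0.3],[[0,0,0],[0,0,0],0.3],[[0,0,0],[0,0,0],0.3],[[0,0,0],[0,0,0],0.3]]' 35; python3 - <<'E'
from h import *
go([.506,-.0577,.114],-15.6)
E
```

```text
time: 3.95
position: [0.5061, -0.0578, 0.0139]
ee_rot: [[-0.963, 0.27, -0.0], [0.27, 0.963, 0.0], [0.0, 0.0, -1.0]]
contact_force: [0.2, 0.7, 0.1]
opening: 0.0576
t 3.95 pos [ 0.5061 -0.0578  0.0139] F [0.21 0.72 0.14] open 0.0576
shift cm now [ 1.000e-02  1.000e-02 -1.001e+01] in target axes [ 1.000e-02  1.000e-02 -1.001e+01] turn [ 0.0001 -0.0001 -0.0007]
```

```bash
python3 -m creep '[[[0,0,0],[0,0,-1],0.3],[[0,0,0],[0,0,-3],0.3],[[0,0,0],[0,0,-4],0.3],[[0,0,0],[0,0,-3],0.3],[[0,0,0],[0,0,-1],0.3],[[0,0,0],[0,0,0],0.3]]'; python3 - <<'E'
from h import *
cv2.imwrite('pics/side2.png',arm.snapshot('side'))
a=cv2.imread('pics/side2.png')[150:300,220:400];cv2.imwrite('pics/side2c.png',cv2.resize(a,None,fx=4,fy=4,interpolation=2))
go([.5,.2,.13],16.3)
E
```

```text
time: 4.7
position: [0.504, -0.0573, 0.1374]
ee_rot: [[-0.963, 0.27, -0.005], [0.27, 0.963, 0.001], [0.005, -0.0, -1.0]]
contact_force: [-0.5, -0.1, -3.3]
opening: 0.058
t 4.75 pos [ 0.5036 -0.0573  0.1368] F [ 0.12 -0.68 -2.82] open 0.0576
shift cm now [ 7.28 24.68  0.72] in target axes [-6.87 24.79  0.68] turn [ 0.0014 -0.0057 -0.5574]
```

View pics/side2c.png

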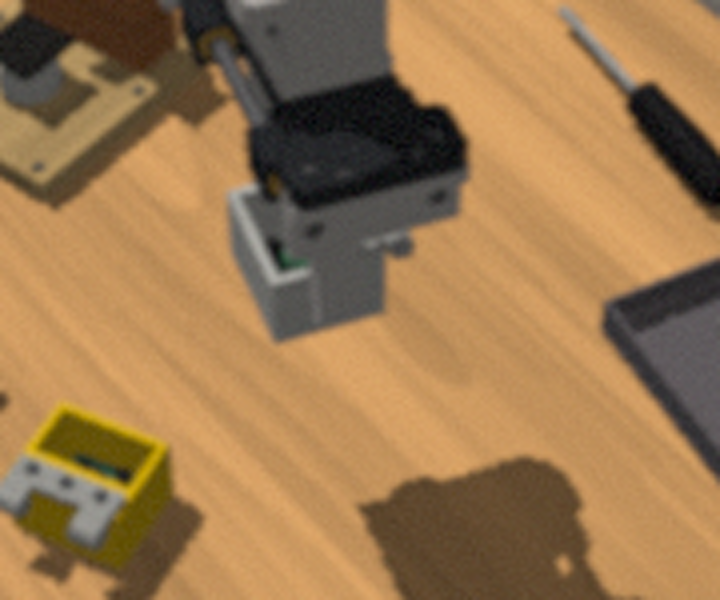

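```bash
python3 - <<'E'
from h import *
o=arm.get_obs();R=o['ee_rot'];Bx=-R[:,0];By=R[:,1];Bz=-R[:,2]
c=o['position']+.0061*Bz
def P(x,y,z): return c+(Bx*x+By*y+Bz*z)/1000
for nm,q in dict(FRb=(-25,-29,-20),FRt=(-25,-29,20),FLt=(-25,29,20),FLb=(-25,29,-20),BRb=(25,-29,-20)).items(): 
    u=proj('side',P(*q))[0];print(nm,u.round(1),((u-[220,150])*4+1.5).round(0))
im=cv2.imread('pics/side0.png')
y=np.radians(16.3)
J=np.array([.5581,.2462,.068]);X=np.array([np.cos(y),np.sin(y),0]);Y=np.array([-np.sin(y),np.cos(y),0]);Z=np.array([0,0,1])
pad=[J+(X*(-33+a)+Y*b)/1000-Z*.022 for a,b in((-20,-20),(-20,20),(20,20),(20,-20))]
jam=[J+(X*8+Y*b)/1000+Z*.006 for b in(-45,45)]+[J+X*.008+Y*(-.045)+Z*(-.052)]
kn=[J+(X*(-6)+Y*b)/1000 for b in(-10,10)]
big_=cv2.resize(im[115:205,180:280],None,fx=6,fy=6,interpolation=2)
for p in pad+jam+kn:
    u=(proj('side',p)[0]-[180,115])*6+2.5
    cv2.circle(big_,tuple(int(v) for v in u.round()),3,(0,255,0),1)
cv2.imwrite('pics/jigS2.png',big_)
E
```

```text
FRb [288.  236.2] [273. 346.]
FRt [287.3 219.9] [271. 281.]
FLt [275.9 196.5] [225. 187.]
FLb [276.9 212.9] [229. 253.]
BRb [315.7 228.3] [384. 315.]
```

View pics/jigS2.png

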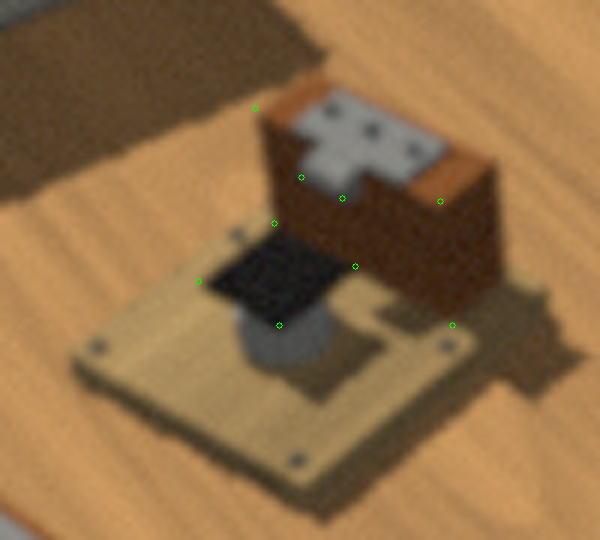

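```bash
python3 -m creep '[[[0,0,-0.18],[0,0,0],0.3],[[0,0,0],[0,3,0],0.3],[[0,0,-0.18],[0,3,0],0.3],[[0,0,-0.18],[0,3,0],0.3],[[0,0,0],[0,3,0],0.3],[[0,0,0],[0,0,0],0.3]]'; python3 - <<'E'
from h import *
go([.5264,.2369,.13],16.3)
E
```

```text
time: 5.5
position: [0.4913, 0.0643, 0.1274]
ee_rot: [[-0.96, -0.279, -0.024], [-0.28, 0.96, 0.003], [0.023, 0.01, -1.0]]
contact_force: [0.5, -0.2, -2.5]
opening: 0.0578
t 5.5 pos [0.4913 0.0643 0.1274] F [ 0.52 -0.23 -2.49] open 0.0578
shift cm now [-8.19 15.59 -0.3 ] in target axes [-8.21 15.58 -0.26] turn [ 0.0098 -0.0226 -0.0011]
```

```bash
python3 -m creep '[[[0.01,-0.022,0],[-1.5,3,0],0.3],[[0,0,0],[-2,4,0],0.3],[[0,0,0],[-2,4,0],0.3],[[0,0,0],[-1.5,3,0],0.3],[[0,0,0],[-0.8,1,0],0.3],[[0,0,0],[0,0,0],0.3]]'; python3 - <<'E'
from h import *
go([.5264,.2369,.115],16.3)
E
```

```text
time: 6.25
position: [0.5254, 0.2279, 0.1199]
ee_rot: [[-0.961, -0.276, -0.008], [-0.276, 0.961, -0.009], [0.01, -0.006, -1.0]]
contact_force: [0.2, -0.4, -2.0]
opening: 0.0577
t 6.25 pos [0.5254 0.2279 0.1199] F [ 0.25 -0.4  -2.03] open 0.0577
shift cm now [-0.35  0.84  0.48] in target axes [-0.35  0.84  0.49] turn [-0.0059 -0.0104 -0.0046]
```

```bash
python3 -m creep '[[[-0.006,-0.01,-0.005],[-0.35,0.84,0.4],0.3],[[0,0,0],[0,0,0],0.3],[[0,0,0],[0,0,0],0.3]]'; python3 - <<'E'
from h import *
go([.5264,.2369,.115],16.3)
for n in('top','side'): cv2.imwrite(f'pics/{n}3.png',arm.snapshot(n))
a=cv2.imread('pics/side3.png')[90:210,170:300];cv2.imwrite('pics/side3c.png',cv2.resize(a,None,fx=5,fy=5,interpolation=2))
E
```

```text
time: 6.62
position: [0.5258, 0.234, 0.1149]
ee_rot: [[-0.96, -0.279, -0.002], [-0.279, 0.96, -0.002], [0.002, -0.001, -1.0]]
contact_force: [-0.5, -0.6, -3.3]
opening: 0.0579
t 6.625 pos [0.5258 0.234  0.1149] F [-0.47 -0.65 -3.32] open 0.0579
shift cm now [-0.14  0.27 -0.01] in target axes [-0.14  0.27 -0.01] turn [-0.001  -0.0023 -0.0022]
```

View pics/side3c.png

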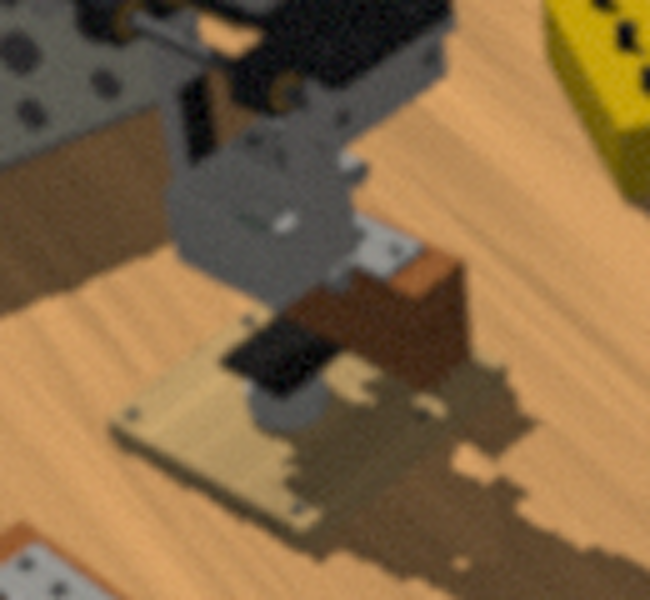

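View pics/top3.png

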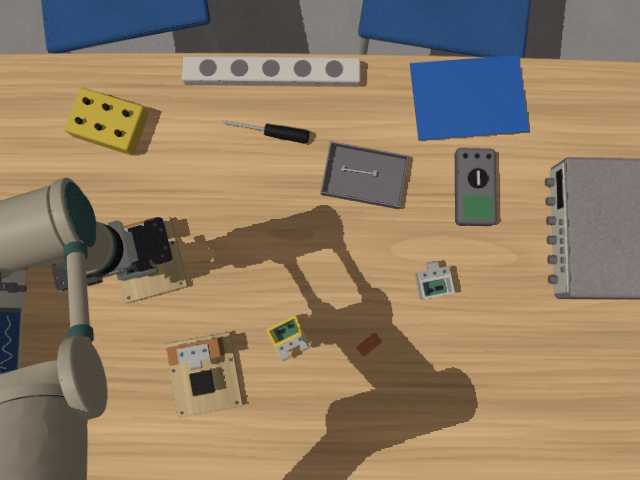

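```bash
python3 - <<'E'
from h import *
im=cv2.imread('pics/side0.png');hsv=cv2.cvtColor(im,cv2.COLOR_BGR2HSV);V=hsv[...,2].astype(int);S=hsv[...,1].astype(int)
m=np.zeros(V.shape,bool);m[145:180,205:245]=V[145:180,205:245]<48
c=big(m);P=plane('side',c.reshape(-1,2),.046)[:,:2]*1000
print('pad side',cv2.contourArea(c),cv2.minAreaRect(P.astype(np.float32)))
def corner(u,v,ox,oy,s): return ((np.array([u,v])-(s-1)/2)/s+[ox,oy])
y=np.radians(-15.6);X=np.array([np.cos(y),np.sin(y)]);Y=np.array([-X[1],X[0]])
for nm,uv,b in(('FL',(68,118),(-25,29)),('FR',(130,248),(-25,-29)),('kR',(316,205),None)):
    p=plane('side',corner(*uv,270,225,6),.04)[0,:2]*1000
    if b: print(nm,p.round(1),'->center',(p-X*b[0]-Y*b[1]).round(1))
# silhouette mask
g=np.zeros(V.shape,bool);g[225:290,270:335]=((S<75)&(V>60))[225:290,270:335]
vis=im.copy();vis[g]=(255,0,255);vis[m]=(0,255,255)
cv2.imwrite('pics/m2.png',cv2.resize(vis[130:290,200:340],None,fx=4,fy=4,interpolation=0))
E
```

```text
pad side 175.5 ((525.4306030273438, 233.4563446044922), (40.5498161315918, 37.46194076538086), 17.101730346679688)
FL [489.3 -25.8] ->center [505.6 -60.5]
FR [475.1 -79. ] ->center [507.  -57.8]
```

View pics/m2.png

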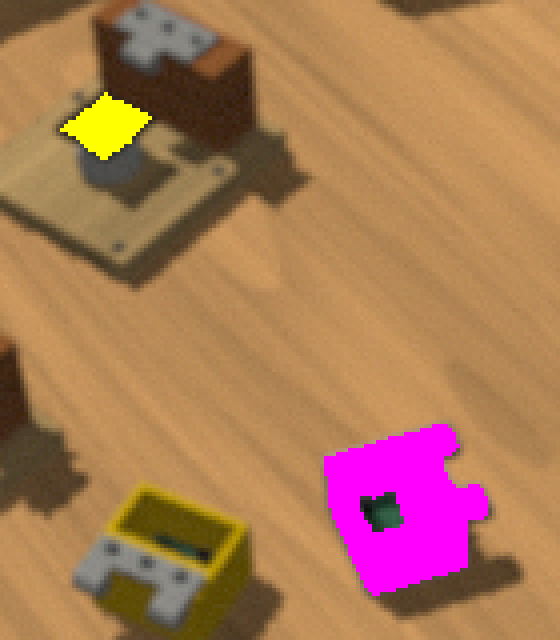

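```bash
python3 -m creep '[[[0,-0.002,-0.002],[-0.06,0.15,1],0.3],[[0,0,0],[0,0,1.5],0.3],[[0,0,0],[0,0,1.2],0.3],[[0,0,0],[0,0,0.4],0.3],[[0,0,0],[0,0,0],0.3]]'; python3 - <<'E'
from h import *
go([.526,.2354,.065],16.4)
E
```

```text
time: 7.35
position: [0.5253, 0.2354, 0.0703]
ee_rot: [[-0.96, -0.281, -0.001], [-0.281, 0.96, -0.001], [0.002, -0.001, -1.0]]
contact_force: [0.3, -0.3, -1.7]
opening: 0.0583
t 7.35 pos [0.5253 0.2354 0.0703] F [ 0.35 -0.32 -1.65] open 0.0583
shift cm now [-0.07 -0.01  0.53] in target axes [-0.06 -0.01  0.53] turn [-0.001  -0.0017 -0.0019]
```

```bash
python3 -m creep '[[[0,-0.002,-0.001],[-0.07,0,0.4],0.3],[[0,0,0],[0,0,0],0.3],[[0,0,0],[0,0,0],0.3]]'; python3 - <<'E'
from h import *
go([.526,.2354,.065],16.4)
for n in('top','side'): cv2.imwrite(f'pics/{n}4.png',arm.snapshot(n))
a=cv2.imread('pics/side4.png')[100:200,180:290];cv2.imwrite('pics/side4c.png',cv2.resize(a,None,fx=6,fy=6,interpolation=2))
o=arm.get_obs();R=o['ee_rot'];Bx=-R[:,0];By=R[:,1];Bz=-R[:,2];c=o['position']+.0061*Bz
for q in((-25,29,20),(-25,29,-20),(-25,-29,-20),(39,-13,14),(39,-27,14),(33,-27,20),(33,-13,20)): 
    u=proj('side',c+(Bx*q[0]+By*q[1]+Bz*q[2])/1000)[0];print(q,((u-[180,100])*6+2.5).round(0))
E
```

```text
time: 7.72
position: [0.5268, 0.2358, 0.0668]
ee_rot: [[-0.959, -0.282, 0.002], [-0.282, 0.959, -0.0], [-0.002, -0.001, -1.0]]
contact_force: [-0.2, -0.1, -1.9]
opening: 0.0579
t 7.725 pos [0.5268 0.2358 0.0668] F [-0.2  -0.13 -1.85] open 0.0579
shift cm now [ 0.09 -0.02  0.18] in target axes [ 0.09 -0.02  0.18] turn [-0.001   0.0022 -0.0006]
(-25, 29, 20) [154. 268.]
(-25, 29, -20) [170. 356.]
(-25, -29, -20) [289. 420.]
(39, -13, 14) [368. 233.]
(39, -27, 14) [397. 248.]
(33, -27, 20) [384. 243.]
(33, -13, 20) [355. 228.]
```

View pics/side4c.png

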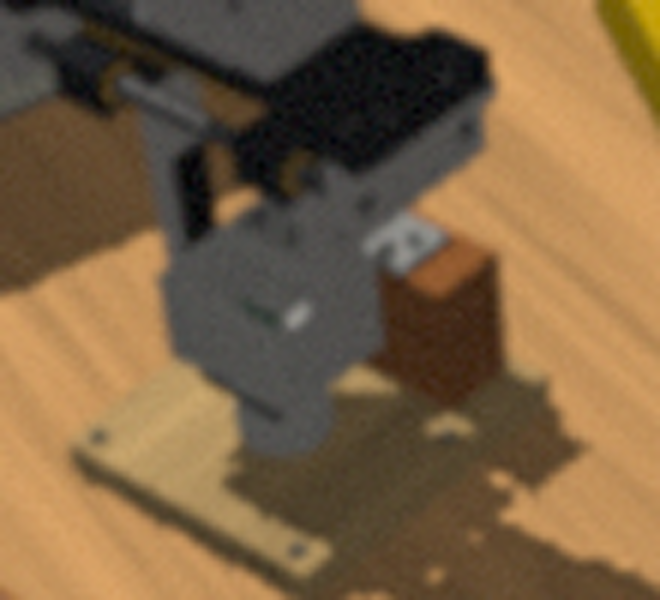

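```bash
python3 -m creep '[[[-0.001,0.002,0],[0.1,-0.02,0.2],0.3],[[0,0,0],[0,0,0.2],0.3],[[0,0,0],[0,0,0],0.3]]'; python3 - <<'E'
from h import *
go([.5257,.2355,.047],16.4)
E
```

```text
time: 8.2
position: [0.5258, 0.2353, 0.0627]
ee_rot: [[-0.96, -0.282, 0.0], [-0.282, 0.96, 0.0], [-0.0, 0.0, -1.0]]
contact_force: [0.1, -0.7, -2.3]
opening: 0.0579
t 8.2 pos [0.5258 0.2353 0.0627] F [ 0.1  -0.74 -2.27] open 0.0579
shift cm now [0.   0.02 1.57] in target axes [0.   0.02 1.57] turn [ 0.0001  0.0002 -0.0007]
```

```bash
python3 -m creep '[[[0,0,0],[0,0,0.3],0.3],[[0,0,0],[0,0,0.3],0.3],[[0,0,0],[0,0,0.1],0.3]]'; python3 - <<'E'
from h import *
go([.5257,.2355,.047],16.4);print(arm.get_obs()['wrist_torque'].round(2))
E
```

```text
time: 8.57
position: [0.5261, 0.2354, 0.0562]
ee_rot: [[-0.959, -0.282, 0.001], [-0.282, 0.959, 0.0], [-0.001, 0.0, -1.0]]
contact_force: [-1.1, -1.0, 2.1]
opening: 0.0575
t 8.575 pos [0.5261 0.2354 0.0562] F [-1.14 -1.05  2.14] open 0.0575
shift cm now [0.03 0.02 0.92] in target axes [0.03 0.02 0.92] turn [ 0.      0.0011 -0.0006]
[-0.07  0.23  0.01]
```

```bash
python3 -m creep '[[[0,0.001,0],[0,0,0.3],0.3],[[0,0,0],[0,0,0.3],0.3],[[0,0,0],[0,0,0.1],0.3],[[0,0,0],[0,0,0],0.3]]'; python3 - <<'E'
from h import *
go([.5257,.2355,.047],16.4);print(arm.get_obs()['wrist_torque'].round(2))
E
```

```text
time: 9.07
position: [0.5261, 0.2354, 0.0499]
ee_rot: [[-0.959, -0.282, 0.001], [-0.282, 0.959, 0.0], [-0.001, -0.0, -1.0]]
contact_force: [-2.2, 0.3, 4.1]
opening: 0.0578
t 9.075 pos [0.5261 0.2354 0.0499] F [-2.23  0.26  4.12] open 0.0578
shift cm now [0.04 0.02 0.29] in target axes [0.04 0.02 0.29] turn [-0.      0.0006 -0.0006]
[-0.06  0.35 -0.03]
```

```bash
python3 -m creep '[[[0,0.001,0],[0.08,0.02,0],0.3],[[0,0,0],[0,0,0],0.3]]'; python3 - <<'E'
from h import *
import time
go([.5257,.2355,.047],16.4);print(arm.get_obs()['wrist_torque'].round(2))
a=arm.snapshot('side');cv2.imwrite('pics/side5.png',a);cv2.imwrite('pics/side5c.png',cv2.resize(a[100:200,180:290],None,fx=6,fy=6,interpolation=2))
print(arm.get_obs()['contact_force'].round(2))
E
```

```text
time: 9.32
position: [0.5261, 0.2354, 0.0503]
ee_rot: [[-0.959, -0.282, 0.001], [-0.282, 0.959, 0.0], [-0.001, -0.0, -1.0]]
contact_force: [-1.8, 0.2, 4.7]
opening: 0.0581
t 9.325 pos [0.5261 0.2354 0.0503] F [-1.82  0.24  4.7 ] open 0.0581
shift cm now [0.04 0.02 0.33] in target axes [0.04 0.02 0.33] turn [-0.0004  0.0013 -0.0005]
[-0.06  0.35  0.02]
[-0.93 -1.31  3.84]
```

View pics/side5c.png

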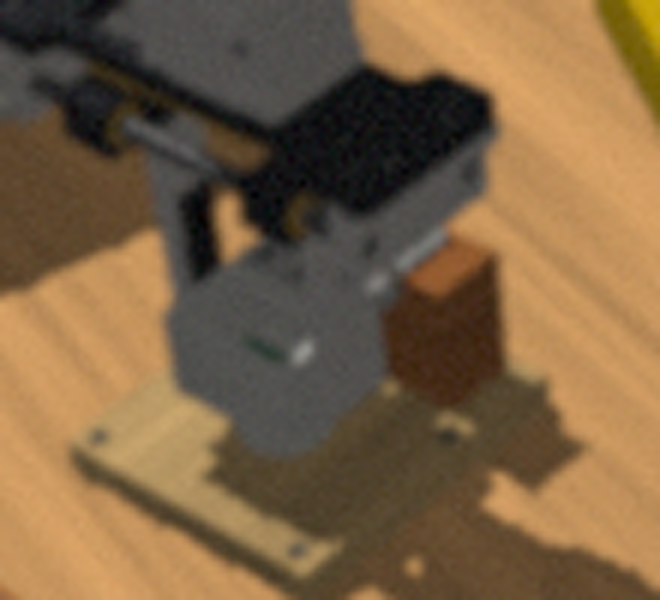

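```bash
python3 -m creep '[[[0,0,0],[0.12,0.02,0.25],0.3],[[0,0,0],[0,0,0.25],0.3],[[0,0,0],[0,0,0.25],0.3]]'; python3 - <<'E'
from h import *
go([.5257,.2355,.047],16.4);print(arm.get_obs()['wrist_torque'].round(2))
E
```

```text
time: 9.75
position: [0.5261, 0.2354, 0.0478]
ee_rot: [[-0.959, -0.282, 0.005], [-0.282, 0.959, 0.001], [-0.005, -0.001, -1.0]]
contact_force: [-4.9, -1.6, 22.7]
opening: 0.0576
t 9.75 pos [0.5261 0.2354 0.0478] F [-4.88 -1.64 22.74] open 0.0576
shift cm now [0.04 0.02 0.08] in target axes [0.04 0.02 0.08] turn [-0.0008  0.0052 -0.0003]
[-0.37  1.16 -0.02]
```

```bash
python3 -m creep '[[[0,0.005,0],[0.2,0.02,-0.1],0.3],[[0,0,0],[0.15,0,0.1],0.3]]'; python3 - <<'E'
from h import *
go([.5257,.2355,.047],16.4);print(arm.get_obs()['wrist_torque'].round(2))
E
python3 -m creep '[[[0,0.004,0],[0.0,0,0.2],0.3],[[0,0,0],[0,0,0.15],0.3],[[0,0,0],[0,0,0.15],0.3]]';python3 - <<'E'
from h import *
go([.5257,.2355,.047],16.4);print(arm.get_obs()['wrist_torque'].round(2))
E
```

```text
time: 10.0
position: [0.526, 0.2354, 0.0495]
ee_rot: [[-0.959, -0.282, 0.008], [-0.282, 0.959, 0.001], [-0.008, -0.001, -1.0]]
contact_force: [0.7, 0.9, 4.7]
opening: 0.0577
t 10.0 pos [0.526  0.2354 0.0495] F [0.66 0.87 4.67] open 0.0577
shift cm now [0.02 0.02 0.25] in target axes [0.02 0.02 0.25] turn [-0.001   0.0083 -0.0003]
[ 0.06 -0.15 -0.08]
time: 10.38
position: [0.5261, 0.2354, 0.0478]
ee_rot: [[-0.959, -0.282, 0.005], [-0.282, 0.959, 0.0], [-0.005, -0.001, -1.0]]
contact_force: [-2.0, -1.5, 15.7]
opening: 0.0577
t 10.375 pos [0.5261 0.2354 0.0478] F [-1.99 -1.55 15.72] open 0.0577
shift cm now [0.03 0.02 0.08] in target axes [0.03 0.02 0.08] turn [-0.0011  0.0047 -0.0002]
[-0.23  0.65  0.03]
```

```bash
python3 -m creep '[[[0,0.004,0],[0.05,0,0.15],0.3],[[0,0,0],[0,0,0.15],0.3],[[0,0,0],[0,0,0.15],0.3],[[0,0,0],[0,0,0.15],0.3],[[0,0,0],[0,0,0.15],0.3],[[0,0,0],[0,0,0.15],0.3]]';python3 - <<'E'
from h import *
go([.5257,.2355,.047],16.4);print(arm.get_obs()['wrist_torque'].round(2))
a=arm.snapshot('side');cv2.imwrite('pics/side6.png',a);cv2.imwrite('pics/side6c.png',cv2.resize(a[100:200,180:290],None,fx=6,fy=6,interpolation=2))
o=arm.get_obs();R=o['ee_rot'];Bx=-R[:,0];By=R[:,1];Bz=-R[:,2];c=o['position']+.0061*Bz
for q in((-25,29,20),(-25,29,-20),(-25,-29,-20),(33,-27,20),(33,-13,20)): 
    u=proj('side',c+(Bx*q[0]+By*q[1]+Bz*q[2])/1000)[0];print(q,((u-[180,100])*6+2.5).round(0))
E
```

```text
time: 11.12
position: [0.5261, 0.2354, 0.0478]
ee_rot: [[-0.959, -0.282, 0.004], [-0.282, 0.959, -0.0], [-0.004, -0.001, -1.0]]
contact_force: [-2.9, -1.9, 16.1]
opening: 0.0579
t 11.125 pos [0.5261 0.2354 0.0478] F [-2.88 -1.93 16.08] open 0.0579
shift cm now [0.03 0.02 0.08] in target axes [0.03 0.02 0.08] turn [-0.0012  0.0037 -0.0001]
[-0.24  0.55 -0.03]
(-25, 29, 20) [160. 312.]
(-25, 29, -20) [176. 397.]
(-25, -29, -20) [294. 461.]
(33, -27, 20) [388. 286.]
(33, -13, 20) [359. 271.]
```

View pics/side6c.png

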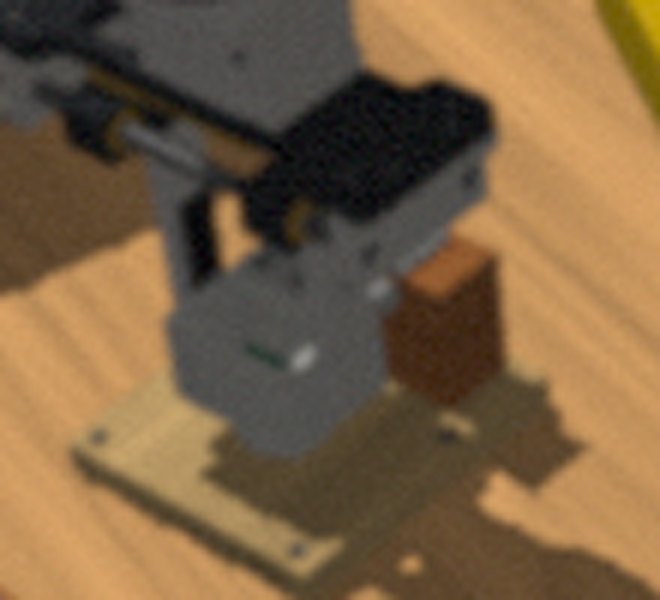

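```bash
python3 -m creep '[[[0,0.004,0],[0.3,0,-0.3],0.3],[[0,0,0],[0.3,0,0],0.3]]';python3 - <<'E'
from h import *
go([.5257,.2355,.047],16.4);print(arm.get_obs()['wrist_torque'].round(2))
E
python3 -m creep '[[[0,0.004,0],[0.3,0,0],0.3],[[0,0,0],[0.3,0,0],0.3]]';python3 - <<'E'
from h import *
go([.5257,.2355,.047],16.4);print(arm.get_obs()['wrist_torque'].round(2))
E
```

```text
time: 11.42
position: [0.5243, 0.235, 0.0517]
ee_rot: [[-0.959, -0.282, 0.008], [-0.282, 0.959, 0.001], [-0.008, -0.001, -1.0]]
contact_force: [3.8, 0.6, 2.9]
opening: 0.0578
t 11.425 pos [0.5243 0.235  0.0517] F [3.82 0.63 2.91] open 0.0578
shift cm now [-0.15  0.01  0.47] in target axes [-0.15  0.01  0.47] turn [-0.0009  0.0083 -0.0004]
[ 0.2  -0.58  0.  ]
time: 11.68
position: [0.5196, 0.2337, 0.0513]
ee_rot: [[-0.959, -0.282, 0.006], [-0.282, 0.959, 0.001], [-0.006, -0.0, -1.0]]
contact_force: [3.1, 0.9, 3.3]
opening: 0.0577
t 11.675 pos [0.5196 0.2337 0.0513] F [3.07 0.91 3.28] open 0.0577
shift cm now [-0.64 -0.    0.44] in target axes [-0.64 -0.    0.43] turn [-0.0005  0.0064 -0.0006]
[ 0.22 -0.64  0.02]
```

```bash
python3 -m creep '[[[0,0.006,0],[-0.4,0,0],0.3],[[0,0,0],[-0.4,0,0],0.3]]';python3 - <<'E'
from h import *
go([.5257,.2355,.051],16.4);print(arm.get_obs()['wrist_torque'].round(2))
E
python3 -m creep '[[[0,0.0,0],[-0.3,0,0],0.3],[[0,0,0],[-0.2,0,0],0.3]]';python3 - <<'E'
from h import *
go([.5257,.2355,.051],16.4);print(arm.get_obs()['wrist_torque'].round(2))
E
```

```text
time: 11.92
position: [0.52, 0.2339, 0.0492]
ee_rot: [[-0.959, -0.282, -0.015], [-0.282, 0.959, -0.005], [0.016, -0.001, -1.0]]
contact_force: [-3.9, -1.6, 3.8]
opening: 0.0579
t 11.925 pos [0.52   0.2339 0.0492] F [-3.89 -1.59  3.79] open 0.0579
shift cm now [-0.58 -0.01 -0.19] in target axes [-0.59 -0.01 -0.18] turn [-0.0007 -0.0159 -0.0003]
[-0.24  0.72  0.01]
time: 12.18
position: [0.5207, 0.2342, 0.0483]
ee_rot: [[-0.959, -0.282, -0.025], [-0.282, 0.959, -0.008], [0.026, -0.001, -1.0]]
contact_force: [-6.1, -1.4, 12.2]
opening: 0.058
t 12.175 pos [0.5207 0.2342 0.0483] F [-6.09 -1.38 12.17] open 0.058
shift cm now [-0.51 -0.01 -0.29] in target axes [-0.52 -0.01 -0.27] turn [-0.0009 -0.0259 -0.    ]
[-0.27  0.97 -0.06]
```

```bash
python3 -m creep '[[[0,-0.026,0],[0,0,-0.5],0.3],[[0,0,0],[-0.2,0,-0.4],0.3],[[0,0,0],[0,0,0],0.3]]';python3 - <<'E'
from h import *
go([.5257,.2355,.057],16.4);print(arm.get_obs()['wrist_torque'].round(2))
E
```

```text
time: 12.55
position: [0.5226, 0.2348, 0.0568]
ee_rot: [[-0.959, -0.282, -0.0], [-0.282, 0.959, -0.001], [0.001, -0.001, -1.0]]
contact_force: [-0.6, 0.4, 1.7]
opening: 0.0577
t 12.55 pos [0.5226 0.2348 0.0568] F [-0.61  0.4   1.66] open 0.0577
shift cm now [-0.32 -0.02 -0.02] in target axes [-0.32 -0.02 -0.02] turn [-0.0008 -0.0006  0.    ]
[0.04 0.1  0.01]
```

Now probe +x in small steps for the jamb stop.

```bash
for i in 1; do python3 -m creep '[[[0,0,0],[-0.25,0,0],0.3],[[0,0,0],[-0.25,0,0],0.3]]';python3 -c "
from h import *
go([.5257,.2355,.057],16.4)"; python3 -m creep '[[[0,0,0],[-0.25,0,0],0.3],[[0,0,0],[-0.25,0,0],0.3]]';python3 -c "
from h import *
go([.5257,.2355,.057],16.4)";done
```

```text
time: 12.8
position: [0.5269, 0.2361, 0.0562]
ee_rot: [[-0.959, -0.282, -0.003], [-0.282, 0.959, -0.002], [0.003, -0.001, -1.0]]
contact_force: [-2.6, -0.9, 2.4]
opening: 0.0576
t 12.8 pos [0.5269 0.2361 0.0562] F [-2.57 -0.9   2.41] open 0.0576
shift cm now [ 0.13 -0.03 -0.08] in target axes [ 0.13 -0.03 -0.08] turn [-0.0007 -0.0029  0.    ]
time: 13.05
position: [0.5294, 0.2369, 0.0557]
ee_rot: [[-0.959, -0.282, -0.009], [-0.282, 0.959, -0.003], [0.009, -0.001, -1.0]]
contact_force: [-9.5, -2.9, 10.0]
opening: 0.0578
t 13.05 pos [0.5294 0.2369 0.0557] F [-9.49 -2.87  9.97] open 0.0578
shift cm now [ 0.39 -0.03 -0.13] in target axes [ 0.39 -0.03 -0.13] turn [-0.0007 -0.0093 -0.    ]
```

```bash
python3 -m creep '[[[0,-0.009,0],[-0.1,0,-0.1],0.3],[[0,0,0],[-0.1,0,0],0.3]]';python3 -c "
from h import *
go([.5257,.2355,.057],16.4)"; python3 -m creep '[[[0,0,0],[0.25,-0.02,-0.1],0.3],[[0,0,0],[0,0,0],0.3]]';python3 -c "
from h import *
go([.5274,.236,.057],16.4)"
```

```text
time: 13.3
position: [0.5294, 0.2369, 0.0561]
ee_rot: [[-0.959, -0.282, -0.004], [-0.282, 0.959, -0.002], [0.005, -0.001, -1.0]]
contact_force: [-5.1, -1.4, 5.7]
opening: 0.0577
t 13.3 pos [0.5294 0.2369 0.0561] F [-5.08 -1.43  5.74] open 0.0577
shift cm now [ 0.39 -0.03 -0.09] in target axes [ 0.39 -0.03 -0.09] turn [-0.0008 -0.0049  0.    ]
time: 13.55
position: [0.5294, 0.2369, 0.0577]
ee_rot: [[-0.959, -0.282, 0.0], [-0.282, 0.959, -0.0], [-0.0, -0.0, -1.0]]
contact_force: [-4.2, -1.3, 1.6]
opening: 0.0578
t 13.55 pos [0.5294 0.2369 0.0577] F [-4.23 -1.25  1.62] open 0.0578
shift cm now [ 0.22 -0.03  0.07] in target axes [ 0.22 -0.03  0.07] turn [-0.0004  0.0003 -0.0002]
```

```bash
python3 -m creep '[[[0,0,0],[0.2,-0.02,-0.3],0.3],[[0,0,0],[0,0,-0.2],0.3],[[0,0,0],[0,0,0],0.3]]';python3 -c "
from h import *
go([.5275,.236,.057],16.4)"
```

```text
time: 13.92
position: [0.5292, 0.2365, 0.0625]
ee_rot: [[-0.959, -0.282, 0.003], [-0.282, 0.959, 0.0], [-0.003, -0.001, -1.0]]
contact_force: [0.4, -0.8, -2.3]
opening: 0.0577
t 13.925 pos [0.5292 0.2365 0.0625] F [ 0.37 -0.77 -2.29] open 0.0577
shift cm now [0.18 0.   0.55] in target axes [0.18 0.   0.55] turn [-0.0005  0.0035 -0.0002]
```

```bash
python3 -m creep '[[[0,0.003,0],[0.2,0,0],0.3],[[0,0,0],[0,0,0],0.3],[[0,0,0],[0,0,0],0.3]]';python3 -c "
from h import *
go([.5275,.236,.057],16.4)
a=arm.snapshot('side');cv2.imwrite('pics/side7.png',a);cv2.imwrite('pics/side7c.png',cv2.resize(a[100:200,180:290],None,fx=6,fy=6,interpolation=2))"
```

```text
time: 14.3
position: [0.5268, 0.2356, 0.0617]
ee_rot: [[-0.959, -0.282, -0.001], [-0.282, 0.959, -0.001], [0.001, -0.001, -1.0]]
contact_force: [0.2, 0.3, -2.4]
opening: 0.0578
t 14.3 pos [0.5268 0.2356 0.0617] F [ 0.23  0.33 -2.44] open 0.0578
shift cm now [-0.08  0.02  0.47] in target axes [-0.08  0.02  0.47] turn [-0.0007 -0.0009 -0.0003]
```

View pics/side7c.png

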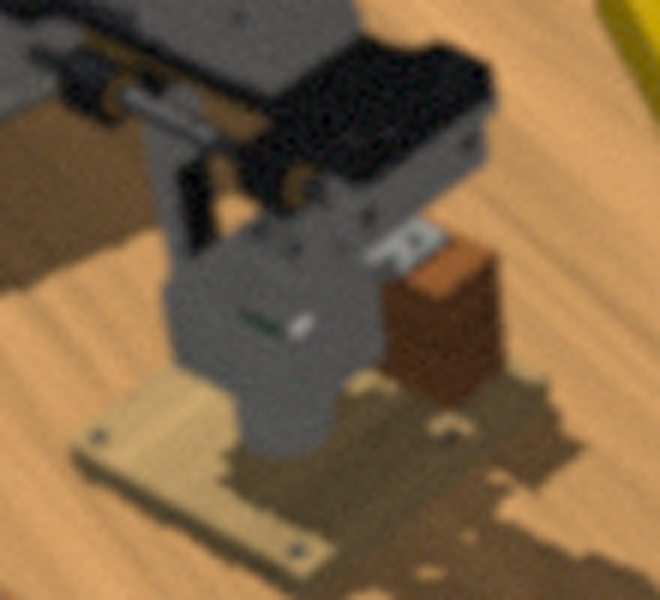

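```bash
python3 -m creep '[[[0,0,0],[-0.06,0.02,0.3],0.3],[[0,0,0],[0,0,0.3],0.3],[[0,0,0],[0,0,0.2],0.3]]';python3 -c "
from h import *
go([.5275,.236,.0478],16.4)"
```

```text
time: 14.72
position: [0.5275, 0.2359, 0.0544]
ee_rot: [[-0.959, -0.282, -0.0], [-0.282, 0.959, -0.001], [0.0, -0.001, -1.0]]
contact_force: [-1.6, -1.1, 2.3]
opening: 0.0578
t 14.725 pos [0.5275 0.2359 0.0544] F [-1.63 -1.07  2.28] open 0.0578
shift cm now [-0.01  0.    0.66] in target axes [-0.01  0.    0.66] turn [-0.0008 -0.0004 -0.0002]
```

```bash
python3 -m creep '[[[0,0,0],[0,0,0.3],0.3],[[0,0,0],[0,0,0.3],0.3],[[0,0,0],[0,0,0.25],0.3],[[0,0,0],[0,0,0.2],0.3],[[0,0,0],[0,0,0.15],0.3],[[0,0,0],[0,0,0.15],0.3]]';python3 -c "
from h import *
go([.5275,.236,.0478],16.4)"
```

```text
time: 15.48
position: [0.5274, 0.236, 0.0478]
ee_rot: [[-0.959, -0.282, 0.002], [-0.282, 0.959, -0.0], [-0.002, -0.001, -1.0]]
contact_force: [-3.5, -1.9, 12.0]
opening: 0.058
t 15.475 pos [0.5274 0.236  0.0478] F [-3.47 -1.87 12.01] open 0.058
shift cm now [-0.01  0.    0.  ] in target axes [-0.01  0.    0.  ] turn [-0.001   0.0022  0.0001]
```

```bash
python3 -m creep '[[[0,0.002,0],[0,0,0.2],0.3],[[0,0,0],[0,0,0.2],0.3],[[0,0,0],[0,0,0.2],0.3],[[0,0,0],[0,0,0.2],0.3],[[0,0,0],[0,0,0.2],0.3],[[0,0,0],[0,0,0.2],0.3],[[0,0,0],[0,0,0.2],0.3],[[0,0,0],[0,0,0.2],0.3]]' 35;python3 -c "
from h import *
go([.5275,.236,.0478],16.4)
a=arm.snapshot('side');cv2.imwrite('pics/side8.png',a)
cv2.imwrite('pics/side8c.png',cv2.resize(a[100:200,180:290],None,fx=6,fy=6,interpolation=2))
cv2.imwrite('pics/top8.png',arm.snapshot('top'))
go([.5275,.236,.0478],16.4)"
```

```text
time: 16.48
position: [0.5274, 0.236, 0.0478]
ee_rot: [[-0.959, -0.283, 0.007], [-0.283, 0.959, 0.001], [-0.006, -0.001, -1.0]]
contact_force: [-4.3, -2.4, 14.8]
opening: 0.0578
t 16.475 pos [0.5274 0.236  0.0478] F [-4.35 -2.42 14.83] open 0.0578
shift cm now [-0.01  0.    0.  ] in target axes [-0.01  0.    0.  ] turn [-0.0014  0.0065  0.0005]
t 16.575 pos [0.5274 0.236  0.0478] F [-4.21 -2.82 16.21] open 0.0582
shift cm now [-0.01 -0.    0.  ] in target axes [-0.01 -0.    0.  ] turn [-0.0013  0.0064  0.0004]
```

View pics/side8c.png

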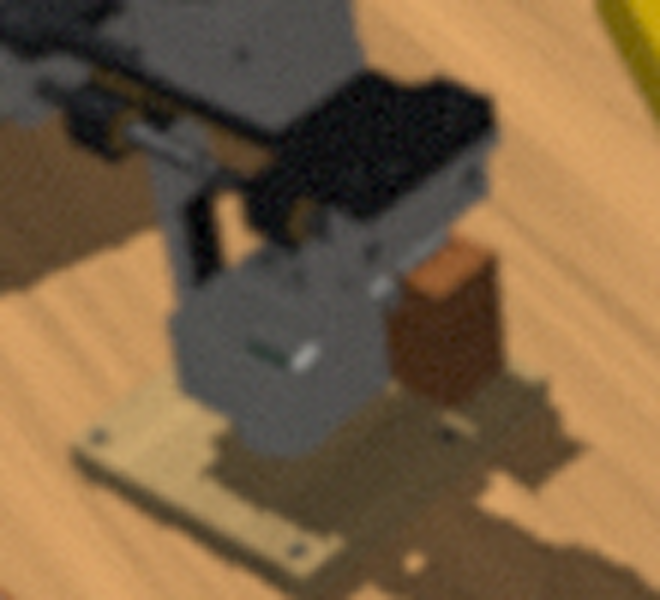

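```bash
python3 -c "
from h import *
print(arm.close_job()); go([.5275,.236,.0478],16.4)"
```

```text
the job is handed in; nothing more can be done
None
the job is handed in; nothing more can be done
```

I gripped the two-knuckle enclosure, lifted it and pressed it onto the left-hand jig's pad. I handed the job in at about 16.6 s, still gripping at 35 N and pressing down. No verdict was reported.

**Last checks**
- **Press depth:** the tool stopped at z = 0.0478 m on every press, within 0.1 mm of the height worked out for the pad's stop. The wrist showed about 15 N upward, more than the 7.5 N spring, so I take the pad to be fully down.
- **Level and still:** the tool was tilted about 0.007 rad and did not move over the last second.
- **Alignment across (x):** I pushed the box in +x until it met the jamb, then backed off the 2 mm play. Some uncertainty of a fraction of a millimetre remains from friction on the pad.
- **Alignment along the bore (y):** I set this from the average of the two cameras and did not probe it separately. The knuckles went down past the fixed one, which limits the error to the 3 mm play.

**What disagreed or went wrong**
- The two cameras differed by about 1.3 mm in x and 3 mm in y on the pad's position. My first press, before the probe, was therefore about 1.3 mm off in x, and I lifted and reset it.
- While finding the stop, the box slid back about 6.5 mm on the pad and then tilted to about 0.026 rad. I corrected both before the final press.
- With the arm over the jig, the top view was blocked and the side view mostly so. I could not see the pin holes in line.
- I planned the moves to keep clear of the other loose things, and none looked moved in the pictures I viewed. I did not measure them at the end.

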